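# Move the washer's filter cartridge from the drain dock to the run dock

## Task

The parts washer's filter cartridge has drained: press it down until its dock's push-push catch lets go and it pops up, lift it out, and fit it into the empty dock, pressing it down until the catch keeps it down when you let go. Press only as hard as it takes to feel the stop, and leave the other parts where they lie.

Things in the scene. Friction and masses are not known exactly. Their poses are not given: they have to be found in the camera images.
- cartridge: the filter cartridge: grey upright block, 40 mm along its x, 52 mm along its y, 76 mm high, 0.18 to 0.29 kg; a steel groove in its y sides, 10 to 22 mm above its underside, is 40 mm wide. Fits either way round (half turn). Origin: centre of its underside, z up. Starts held down in the drain dock, aligned with it. Grip it across x, by its top 40 mm.
- cartridge_top (a point): centre of the cartridge's flat top, a smooth, slippery steel plate 36 x 48 mm, 6 mm thick (grip below it), where to press: 21 mm above the mouth of the drain dock while held there, 48 mm above it once popped up.
- drain_dock: the drain dock, where the cartridge starts, one bent spout at its back: grey cast block, 78 x 78 mm, 84 mm high, on a bolted 98 x 98 x 6 mm foot plate, slot open at the top. Origin: on the table under the slot's centre, z up; the block reaches 31 mm to its -x side, 47 mm to its +x side, 39 mm to either y side.
- drain_mouth (a point): centre of the drain dock's slot at the rim, 84 mm above the table. Slot 43.6 mm along the dock's x, 55.6 mm along y (1.8 mm play all round), 4 mm chamfer. Its floor lifts by a damped spring, 5 N raised, 9 N at the stop; floor heights above the table: 56 mm raised, 29 mm held, about 20 mm at the stop that frees it.
- run_dock: the run dock, empty at first, two hose barbs at its back: grey cast block, 78 x 78 mm, 84 mm high, on a bolted 98 x 98 x 6 mm foot plate, slot open at the top. Origin: on the table under the slot's centre, z up; the block reaches 31 mm to its -x side, 47 mm to its +x side, 39 mm to either y side.
- run_mouth (a point): centre of the run dock's slot at the rim, 84 mm above the table; slot and spring as in the drain dock. Its inner works sit up to 9 mm higher or lower, unseen from outside: floor 47 to 65 mm above the table when raised; 27 mm lower than that when held, 33 mm lower at the stop that sets it.
- catch (a point): the drain dock's catch, behind the slot; the run dock's is the same. Push-push: press to the stop and let go, the floor rises 6 mm and is held, two claws over the cartridge's foot; press to the stop again and let go, it pops up and the claws open. Only a press that really reaches the stop (hard; some 5 N over the spring) switches it. Press slowly: more than 30 N overloads a dock.
- castle_nut: a steel hexagon nut, 24 x 27 x 12 mm. Bystander: leave it alone. Origin: centre of its underside.
- shift_link: a shift link with ball ends, 19 x 78 x 11 mm, long along its y. Bystander: leave it alone. Origin: centre of its underside.
- bolt_m8_2: a short bolt with washer, lying, 17 x 25 x 17 mm. Bystander: leave it alone. Origin: centre of its underside.
- ring_wheel: a toothed ring wheel, 85 mm across, 19 mm high. Bystander: leave it alone. Origin: centre of its underside.
- bearing_72: a ball bearing, 70 mm across, 23 mm high. Bystander: leave it alone. Origin: centre of its underside.
- spanner_12: a combination spanner, 29 x 146 x 6 mm, long along its y. Bystander: leave it alone. Origin: centre of its underside.
- drift_punch: a brass drift, 14 x 145 x 16 mm, long along its y. Bystander: leave it alone. Origin: centre of its underside.
There are look-alikes about, which are no part of the job. What is meant by the cartridge is not purple or red, and is the smaller of those in its own colour.

How it is judged:
On the way, in this order (a step that is already met when the one before it is completed fails the run):
1. the catch of the drain dock is released: the cartridge has popped up in it (z of cartridge in the frame of drain_dock between 0.051 and 0.062 m and x of cartridge in the frame of drain_dock between -0.004 and 0.004 m and y of cartridge in the frame of drain_dock between -0.004 and 0.004 m), for 0.2 s.
2. the cartridge is lifted clear out of the drain dock (z of cartridge in the frame of drain_dock above 0.09 m), for 0.1 s.
3. the cartridge is seated on the raised floor in the slot of the run dock, or lower (z of cartridge in the frame of run_dock between 0.01 and 0.069 m and x of cartridge in the frame of run_dock between -0.004 and 0.004 m and y of cartridge in the frame of run_dock between -0.004 and 0.004 m), for 0.1 s.
At the end, for the whole second after the job is handed in: The cartridge is held down by the catch of the run dock, upright (within 0.08 rad), centred within 4 mm, its underside 16 to 42 mm above the table, at rest, with nothing pressing on it (z of cartridge in the frame of run_dock between 0.016 and 0.042 m and x of cartridge in the frame of run_dock between -0.004 and 0.004 m and y of cartridge in the frame of run_dock between -0.004 and 0.004 m and angle between cartridge's own z axis and vertical below 0.08 rad and linear speed of cartridge below 0.02 m/s); the robot touches nothing.
It fails at once if a dock is loaded by the cartridge with more than 30 N (contact force between cartridge and drain_dock above 30 N or contact force between cartridge and run_dock above 30 N).
It fails at once if the robot pushes on a dock with more than 30 N (contact force between the arm and drain_dock above 30 N or contact force between the arm and run_dock above 30 N).
It fails at once if a bystander is moved by more than 30 mm (distance of any of castle_nut, shift_link, bolt_m8_2, ring_wheel, bearing_72, spanner_12, drift_punch from where it was at the start of the episode above 0.03 m).
It also fails if it takes over 67 s, if anything falls off the work surface, if the arm or the gripper's body presses on something with over 40 N, if the wrist force passes 120 N, or if a joint passes its speed limit or range.

## Robot

A 6-joint arm with a two-finger parallel gripper is mounted at the origin on a cart in front of the work surface, level with it; the furniture and walls round the work are solid. World frame = base frame: x ahead of the robot, y to its left, z up, the work surface at z = 0. Lengths are in m, angles in rad, forces in N, time in s.
With the tool pointing down it reaches from about 0.35 to 0.975 m from the base axis. Payload 4.9 kg.
Tool frame: the origin (TCP) lies midway between the tips of the shut fingers; the grasp point (between the pads) lies 19 mm behind it; z points along the fingers, y is the direction in which the jaws open and shut (so a half turn about z gives the same grasp; the last joint's range is limited). The gripper opens to 85 mm and grips with 20 to 120 N. Pads are 22 mm wide; open, the fingers measure 114 mm over their backs; the gripper's body (76 mm by 85 mm) begins 54 mm behind the grasp point. The pads swing forward as they close: fully open they stand 13 mm farther back than shut.
Start: joints at [1.173, 0.053, 1.613, -0, 1.476, -0.119], TCP at [0.172, 0.601, 0.231] pointing down, gripper open.
Joint ranges: [-3.01, 3.01], [-1.01, 2.22], [0.06, 2.58], [-1.02, 4.17], [0.09, 2.62], [-3.14, 3.14]. Speed limits (rad/s): [2.57, 2.57, 3.14, 3.14, 3.14, 3.14].

## Interface

Orientations are given as a unit quaternion [w, x, y, z].
In Python, from plant import manip gives the robot as it stands.
- The arm moves only by the shell command python3 -m jog 'ROWS' [FORCE]. ROWS is JSON, a list of rows, each a list of 3 entries, a list of its own where there are three numbers: the turn, a rotation vector about the world's x, y, z in units of pi/4 rad (1.0 is pi/4 rad), then the shift along the world's x, y, z in units of 0.8 m (1.0 is 0.8 m), then the opening, from 0 (shut) to 1 (fully open). In form: [[[rx, ry, rz], [x, y, z], gripper], ...]. A call has exactly 10 rows; each row shifts and turns the commanded pose from where the row before left it; what a row does not reach is not made up. A row lasts 1/8 s, in which the tool goes at most 62.5 mm and 10.7 degrees, less where a joint would pass 70% of its speed; a pose out of reach is approached as far as the arm can. A call with a number of a shift or a turn outside -1 to 1 is refused whole. A call with a gripper value outside its range is refused whole. The fingers move at their own pace and stop on an object; FORCE is the grip in N (left out, the last holds). Time passes only in rows, so rows that do not move let the fingers close, or fill a call up. It gives the time, the measured TCP pose, the force and the opening at its end, in the units of the state.
- manip.get_obs(): the state, without advancing time (a new reading comes with each control period).
- manip.read_camera(name): name is "scene" or "top" or "wrist"; returns a dict with "pixels" (480x640x3 uint8, blue, green, red), "fx", "fy", "cx", "cy" (pixels), "rvec" (rotation vector, rad) and "tvec" (3), from world to camera coordinates, as OpenCV has them. Camera axes: x right, y down, z forward; pixel columns grow to the right and rows downward; lengths in m; the calibration is good to about 2 mm. The wrist camera is an equidistant fisheye: a pixel r from the principal point sees the ray r / f radians off the axis. A picture is of the moment at which its call begins. There is no depth.
- manip.sign_off(): hands the job in, once; it reports no verdict.
The state is a dict: "t": time; "q": joint angles; "qd": joint speeds; "tau": joint torques, N m; "eef_pos": TCP position; "ee_rot": TCP orientation; "ft_force": force on the tool from outside, world axes, zero at the start; "wrist_torque": the same for the moment, N m; "gripper_width": opening from 0.0 (shut) to 1.0 (fully open).
Only numpy, scipy, OpenCV 4.12 (cv2) and the standard library are available. Lean on these libraries where they do the work, as an engineer would, in place of code of your own. Each camera call takes 0.05 s, during which the arm holds its last target. There are 200 camera calls.

## Working session

There is one attempt and no reset: what is moved stays moved. The work goes in short steps, Python scripts to look and compute and a shell command to move; the robot and the scene stay as the last step left them, time stands still between calls to the robot, and variables do not carry over. Pictures are saved under pics/ and viewed, about 8 in all and at most 12, crops included, and the job is handed in when it is done.

```bash
mkdir -p pics; ls
python3 - <<'E'
from plant import manip
import cv2,json
o=manip.get_obs();print(o)
for n in ("scene","top"):
    c=manip.read_camera(n);cv2.imwrite(f"pics/{n}0.png",c["pixels"])
    print(n,{k:c[k] for k in c if k!="pixels"})
E
```

```text
pics
{'t': 0.0, 'q': array([ 1.17300278e+00,  5.33487020e-02,  1.61430452e+00, -7.93369991e-06,
        1.47599397e+00, -1.19024744e-01]), 'qd': array([ 0.00058912, -0.00134647,  0.00058428,  0.00120959, -0.00177558,
        0.0015551 ]), 'tau': array([ 2.11390820e-04, -3.93682194e+01, -3.70175993e+01, -5.23785354e-05,
        6.88714266e-03,  3.89791367e-06]), 'eef_pos': array([0.17175495, 0.60028577, 0.23006179]), 'ee_rot': array([-2.58693496e-04,  1.38933065e-01,  9.90301241e-01, -9.94169638e-04]), 'ft_force': array([0.61138274, 0.86529398, 0.54356089]), 'wrist_torque': array([0.00514331, 0.03127663, 0.01322046]), 'gripper_width': 0.9979998030860064}
scene {'fx': 444.35407685027616, 'fy': 444.35407685027616, 'cx': 313.50486976105384, 'cy': 240.82890509526186, 'rvec': array([ 0.79730293, -2.45833786,  1.19367241]), 'tvec': array([0.38207089, 0.31418978, 0.87982897])}
top {'fx': 606.9375696721612, 'fy': 606.9375696721612, 'cx': 320.1697992959713, 'cy': 247.5840537300158, 'rvec': array([ 2.1077921 , -2.13977395,  0.14867135]), 'tvec': array([-0.07671637,  0.55484332,  1.56209178])}
```

View pics/scene0.png

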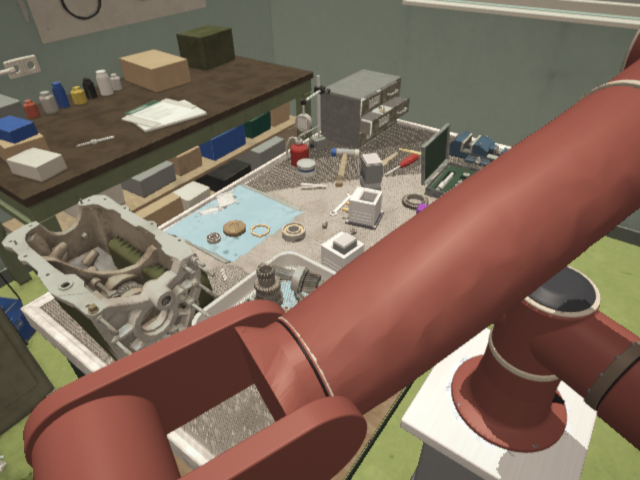

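View pics/top0.png

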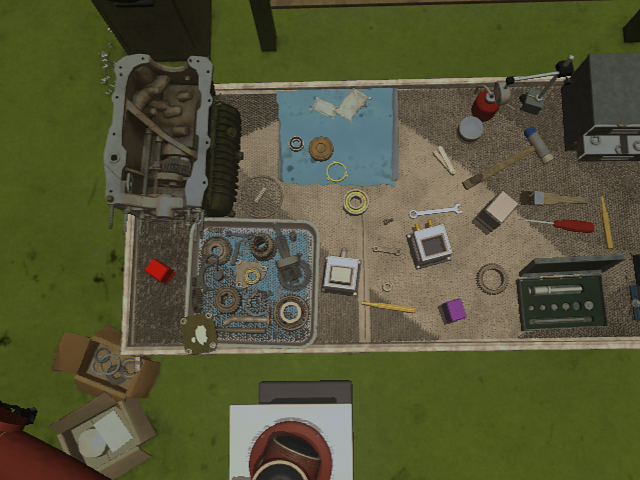

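The top view shows these candidates for the cartridge:
- Grey block at (341,272), held in a dock that must be the drain dock.
- Larger grey block at (496,210).
- Purple block at (454,310).
- Red block at (158,270).

By the description I choose the one at (341,272). The empty dock at (431,243) would be the run dock. I'll check this in a close crop.

```bash
cat > h.py <<'E'
import cv2,numpy as np
from plant import manip
def proj(c,P):
    K=np.array([[c["fx"],0,c["cx"]],[0,c["fy"],c["cy"]],[0,0,1]])
    return cv2.projectPoints(np.float64(P).reshape(-1,3),c["rvec"],c["tvec"],K,None)[0].reshape(-1,2)
def unproj(c,uv,z):
    R=cv2.Rodrigues(c["rvec"])[0];C=-R.T@c["tvec"]
    uv=np.float64(uv).reshape(-1,2)
    d=np.c_[(uv[:,0]-c["cx"])/c["fx"],(uv[:,1]-c["cy"])/c["fy"],np.ones(len(uv))]@R
    return C+d*((z-C[2])/d[:,2])[:,None]
E
python3 - <<'E'
from h import *
c=manip.read_camera("top");im=c["pixels"]
a=cv2.resize(im[235:310,305:385],None,fx=5,fy=5,interpolation=cv2.INTER_CUBIC)
b=cv2.resize(im[205:280,395:475],None,fx=5,fy=5,interpolation=cv2.INTER_CUBIC)
cv2.imwrite("pics/crop1.png",np.hstack([a,b]))
print(unproj(c,[(341,272),(341,272)],.105),unproj(c,[(431,243),(496,210)],.084))
print(proj(c,[[0,0,0],[.5,0,0],[.17,.6,.23]]))
E
```

```text
[[ 0.48012545 -0.13837522  0.105     ]
 [ 0.48012545 -0.13837522  0.105     ]] [[ 0.55412125 -0.37135225  0.084     ]
 [ 0.63784836 -0.54252965  0.084     ]]
[[290.36229979 463.16374009]
 [289.4741173  270.35191243]
 [ 18.48947766 406.06046341]]
```

View pics/crop1.png

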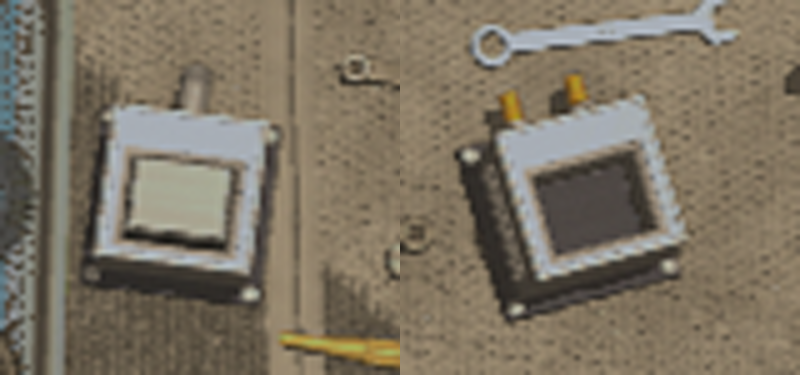

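The crop confirms it. On the left is the grey cartridge in the dock with one spout, the drain dock, with its block corners at about (107,107), (272,124), (250,275) and (95,252). On the right is the empty dock with two barbs, the run dock. Next I fit the poses.

```bash
cat >> h.py <<'E'
from scipy.optimize import least_squares, minimize
def rect(x0,x1,y0,y1): return np.array([[x1,y1],[x1,-y0 if 0 else y0],[x0,y0],[x0,y1]])
BLOCK=rect(-.031,.047,-.039,.039); CH=rect(-.0258,.0258,-.0318,.0318); SLOT=rect(-.0218,.0218,-.0278,.0278)
def w(p,R,z):
    c,s=np.cos(p[2]),np.sin(p[2]);return np.c_[R@np.array([[c,s],[-s,c]])+p[:2],np.full(len(R),z)]
def pts(uv,c,models):  # models [(rect,z,uv)]
    f=lambda p:np.concatenate([(proj(c,w(p,R,z))-u).ravel() for R,z,u in models])
    r=least_squares(f,uv);return r.x,np.sqrt(np.mean(r.fun**2))
E
python3 - <<'E'
from h import *
c=manip.read_camera("top")
k=lambda l,ox,oy:(np.float64(l)+.5)/5-.5+[ox,oy]
A=k([(107,107),(272,124),(250,275),(95,252)],305,235)
Ac=k([(133,157),(235,170),(226,243),(126,231)],305,235)
B=k([(97,130),(243,97),(285,238),(142,280)],395,205)
Bm=k([(126,176),(238,145),(263,225),(152,258)],395,205)
print("drain",pts([.48,-.14,0],c,[(BLOCK,.084,A)]))
print("cart",pts([.48,-.14,0],c,[(rect(-.018,.018,-.024,.024),.105,Ac)]))
print("run",pts([.55,-.37,0],c,[(BLOCK,.084,B)]))
print("run+m",pts([.55,-.37,0],c,[(BLOCK,.084,B),(CH,.084,Bm)]))
E
```

```text
drain (array([ 0.47369837, -0.13693474, -0.13698483]), np.float64(0.7878843951046826))
cart (array([ 0.47343063, -0.13723044, -0.13507538]), np.float64(0.5331584968988559))
run (array([ 0.5494285 , -0.37837102,  0.24218202]), np.float64(0.37422660850015593))
run+m (array([ 0.54942545, -0.37804153,  0.24808009]), np.float64(0.8848349570178946))
```

```bash
python3 -m jog '[[[0,0,-0.18],[0.026,-0.07,0.01],0],[[0,0,-0.18],[0.026,-0.07,0.01],0],[[0,0,-0.18],[0.026,-0.07,0.01],0],[[0,0,-0.18],[0.026,-0.07,0.01],0],[[0,0,-0.18],[0.026,-0.07,0.01],0],[[0,0,-0.18],[0.026,-0.07,0.01],0],[[0,0,-0.18],[0.026,-0.07,0.01],0],[[0,0,-0.18],[0.026,-0.07,0.01],0],[[0,0,-0.18],[0.026,-0.07,0.01],0],[[0,0,-0.18],[0.026,-0.07,0.01],0]]' 60
```

```text
t: 1.45
eef_pos: [0.3802, 0.0389, 0.3116]
ee_rot: [0.0, 0.75, 0.661, 0.0]
ft_force: [0.6, 0.7, 0.7]
gripper_width: -0.003
```

```bash
python3 -m jog '[[[0,0,-0.013],[0.02,-0.037,-0.015],0],[[0,0,0],[0.02,-0.037,-0.015],0],[[0,0,0],[0.02,-0.037,-0.015],0],[[0,0,0],[0.02,-0.037,-0.015],0],[[0,0,0],[0.02,-0.037,-0.015],0],[[0,0,0],[0.0167,-0.035,-0.015],0],[[0,0,0],[0,0,0],0],[[0,0,0],[0,0,0],0],[[0,0,0],[0,0,0],0],[[0,0,0],[0,0,0],0]]'
python3 - <<'E'
from h import *
c=manip.read_camera("wrist");cv2.imwrite("pics/w1.png",c["pixels"])
print({k:c[k] for k in c if k!="pixels"})
o=manip.get_obs();print(o["eef_pos"],o["ee_rot"],o["ft_force"])
E
```

```text
t: 2.7
eef_pos: [0.4734, -0.1346, 0.2399]
ee_rot: [0.0, 0.752, 0.659, 0.0]
ft_force: [0.3, -0.6, -0.2]
gripper_width: 0.005
{'fx': 371.64829954431775, 'fy': 371.64829954431775, 'cx': 317.90472882508635, 'cy': 243.39978249593884, 'rvec': array([-2.86753711,  0.18795244,  0.02450176]), 'tvec': array([-0.48743174, -0.10649402,  0.3673794 ])}
[ 0.47339275 -0.13467478  0.23984406] [4.58926854e-04 7.51909082e-01 6.59266613e-01 2.34866704e-04] [-0.47962158  0.06119307  0.58181956]
```

View pics/w1.png

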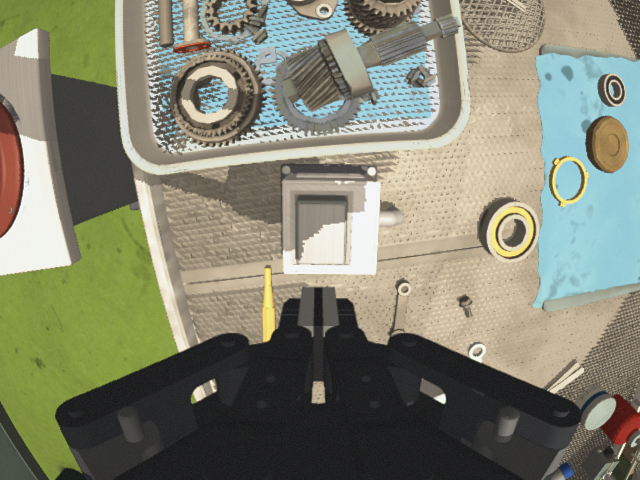

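The wrist view shows the dock ahead of the fingers, with its block at about (283..380, 180..275), the cartridge top at about (297..348, 195..263) and the spout on the right. I need a zoomed crop to read the corners.

Run:
```python
import cv2
im=cv2.imread("pics/w1.png")
cv2.imwrite("pics/w1c.png",cv2.resize(im[160:285,270:390],None,fx=4.8,fy=4.8,interpolation=cv2.INTER_CUBIC))
```

```text
(no output)
```

View pics/w1c.png

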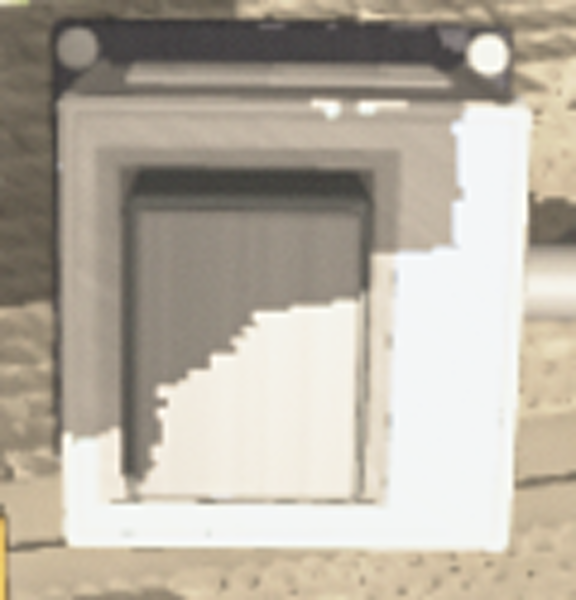

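The crop shows the block top corners at (62,97), (528,108), (507,549) and (67,545). The cartridge top corners are at (133,208), (365,205), (357,498) and (135,498).

```bash
cat >> h.py <<'E'
def proj(c,P,_pin=proj):
    if abs(c["fx"]-371.6)>5: return _pin(c,P)
    K=np.array([[c["fx"],0,c["cx"]],[0,c["fy"],c["cy"]],[0,0,1]])
    return cv2.fisheye.projectPoints(np.float64(P).reshape(-1,1,3),np.float64(c["rvec"]),np.float64(c["tvec"]),K,np.zeros(4))[0].reshape(-1,2)
TOP=rect(-.018,.018,-.024,.024)
def k(l,ox,oy,s): return (np.float64(l)+.5)/s-.5+[ox,oy]
E
python3 - <<'E'
from h import *
c=dict(fx=371.648,fy=371.648,cx=317.905,cy=243.400,rvec=np.array([-2.86753711,0.18795244,0.02450176]),tvec=np.array([-0.48743174,-0.10649402,0.3673794]))
A=k([(528,108),(507,549),(67,545),(62,97)],270,160,4.8)
C=k([(365,205),(357,498),(135,498),(133,208)],270,160,4.8)
print("dock",pts([.47,-.137,-.13],c,[(BLOCK,.084,A)]))
print("cart",pts([.47,-.137,-.13],c,[(TOP,.105,C)]))
E
```

```text
dock (array([ 0.4758543 , -0.1377469 , -0.14380589]), np.float64(0.629477864741961))
cart (array([ 0.47608196, -0.13708088, -0.13342417]), np.float64(0.3552100633441036))
```

```bash
python3 -m jog '[[[0,0,0],[0.002,-0.003,-0.04],0],[[0,0,0],[0,0,-0.04],0],[[0,0,0],[0,0,-0.04],0],[[0,0,0],[0,0,-0.03],0],[[0,0,0],[0,0,-0.01],0],[[0,0,0],[0,0,-0.002],0],[[0,0,0],[0,0,-0.0015],0],[[0,0,0],[0,0,-0.0015],0],[[0,0,0],[0,0,-0.001],0],[[0,0,0],[0,0,-0.001],0]]'
```

```text
t: 4.0
eef_pos: [0.4751, -0.1376, 0.1059]
ee_rot: [0.0, 0.752, 0.659, 0.0]
ft_force: [-0.7, 0.8, -0.1]
gripper_width: -0.0
```

```bash
python3 -m jog '[[[0,0,0],[0,0,-0.001],0],[[0,0,0],[0,0,-0.001],0],[[0,0,0],[0,0,-0.001],0],[[0,0,0],[0,0,-0.001],0],[[0,0,0],[0,0,-0.001],0],[[0,0,0],[0,0,-0.001],0],[[0,0,0],[0,0,-0.001],0],[[0,0,0],[0,0,-0.001],0],[[0,0,0],[0,0,-0.0005],0],[[0,0,0],[0,0,0],0]]'
```

```text
t: 5.25
eef_pos: [0.4756, -0.1378, 0.1004]
ee_rot: [0.001, 0.752, 0.659, 0.0]
ft_force: [-2.5, -0.0, 6.9]
gripper_width: 0.002
```

```bash
python3 -m jog '[[[0,0,0],[0,0,-0.0005],0],[[0,0,0],[0,0,-0.0005],0],[[0,0,0],[0,0,-0.0005],0],[[0,0,0],[0,0,-0.0005],0],[[0,0,0],[0,0,-0.0005],0],[[0,0,0],[0,0,-0.0005],0],[[0,0,0],[0,0,-0.0005],0],[[0,0,0],[0,0,0],0],[[0,0,0],[0,0,0],0],[[0,0,0],[0,0,0],0]]'
```

```text
t: 6.5
eef_pos: [0.4757, -0.1378, 0.0977]
ee_rot: [0.001, 0.752, 0.659, 0.0]
ft_force: [-2.3, 1.4, 7.7]
gripper_width: 0.001
```

```bash
python3 -m jog '[[[0,0,0],[0,0,-0.0005],0],[[0,0,0],[0,0,-0.0005],0],[[0,0,0],[0,0,-0.0005],0],[[0,0,0],[0,0,-0.0005],0],[[0,0,0],[0,0,0],0],[[0,0,0],[0,0,0],0],[[0,0,0],[0,0,0],0],[[0,0,0],[0,0,0],0],[[0,0,0],[0,0,0],0],[[0,0,0],[0,0,0],0]]'
```

```text
t: 7.75
eef_pos: [0.4757, -0.1378, 0.0962]
ee_rot: [0.001, 0.752, 0.659, 0.0]
ft_force: [-2.5, 0.9, 7.7]
gripper_width: 0.001
```

```bash
python3 -m jog '[[[0,0,0],[0,0,-0.0005],0],[[0,0,0],[0,0,-0.0005],0],[[0,0,0],[0,0,-0.0005],0],[[0,0,0],[0,0,0],0],[[0,0,0],[0,0,0],0],[[0,0,0],[0,0,0],0],[[0,0,0],[0,0,0],0],[[0,0,0],[0,0,0],0],[[0,0,0],[0,0,0],0],[[0,0,0],[0,0,0],0]]'
```

```text
t: 9.0
eef_pos: [0.4763, -0.138, 0.0962]
ee_rot: [0.001, 0.752, 0.659, 0.001]
ft_force: [-3.6, 1.6, 13.0]
gripper_width: -0.006
```

```bash
python3 -m jog '[[[0,0,0],[0,0,-0.0005],0],[[0,0,0],[0,0,-0.0005],0],[[0,0,0],[0,0,-0.0003],0],[[0,0,0],[0,0,0],0],[[0,0,0],[0,0,0.01],0],[[0,0,0],[0,0,0.015],0],[[0,0,0],[0,0,0.02],0],[[0,0,0],[0,0,0.03],0],[[0,0,0],[0,0,0.03],0],[[0,0,0],[0,0,0.03],1]]'
python3 - <<'E'
from h import *
c=manip.read_camera("wrist");cv2.imwrite("pics/w2.png",c["pixels"])
print(repr(c["rvec"]),repr(c["tvec"]))
cv2.imwrite("pics/w2c.png",cv2.resize(c["pixels"][100:400,200:440],None,fx=2,fy=2))
E
```

```text
t: 10.25
eef_pos: [0.4748, -0.1375, 0.2015]
ee_rot: [0.0, 0.752, 0.659, -0.0]
ft_force: [0.3, -1.1, 1.0]
gripper_width: 0.198
array([-2.86777808,  0.18916599,  0.02625604]) array([-0.48899424, -0.09853813,  0.33028281])
```

View pics/w2c.png

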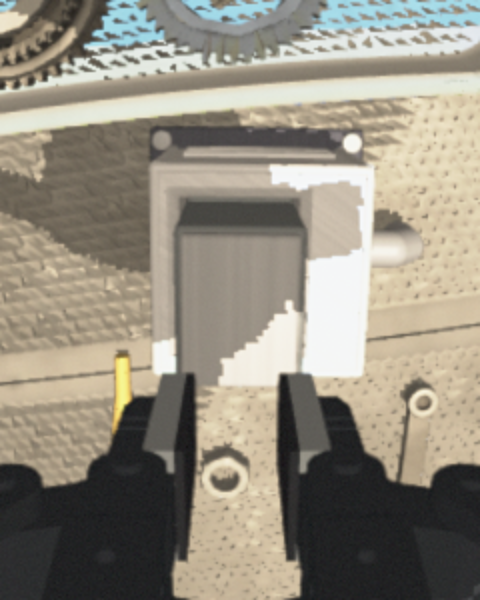

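The cartridge has popped up: its top at crop (177..304, 232..385) now overlaps the front rim, and it sits centred between the fingers. Next I lower and grip it.

```bash
python3 -m jog '[[[0,0,0],[0,0,0],0.8],[[0,0,0],[0,0,0],0.8],[[0,0,0],[0,0,0],0.8],[[0,0,0],[0,0,-0.02],0.8],[[0,0,0],[0,0,-0.025],0.8],[[0,0,0],[0,0,-0.025],0.8],[[0,0,0],[0,0,-0.025],0.8],[[0,0,0],[0,0,-0.025],0.8],[[0,0,0],[0,0,-0.018],0.8],[[0,0,0],[0,0,0],0.8]]'
python3 -m jog '[[[0,0,0],[0,0,0],0],[[0,0,0],[0,0,0],0],[[0,0,0],[0,0,0],0],[[0,0,0],[0,0,0],0],[[0,0,0],[0,0,0],0],[[0,0,0],[0,0,0],0],[[0,0,0],[0,0,0],0],[[0,0,0],[0,0,0],0],[[0,0,0],[0,0,0.005],0],[[0,0,0],[0,0,0.005],0]]' 50
```

```text
t: 11.55
eef_pos: [0.4735, -0.1369, 0.0876]
ee_rot: [-0.002, 0.752, 0.659, -0.001]
ft_force: [-0.8, 0.9, 0.1]
gripper_width: 0.798
t: 12.8
eef_pos: [0.4739, -0.1369, 0.0965]
ee_rot: [-0.001, 0.752, 0.659, -0.0]
ft_force: [2.3, -0.1, -3.1]
gripper_width: 0.462
```

```bash
python3 -m jog '[[[0,0,0],[0,0,0.02],0],[[0,0,0],[0,0,0.03],0],[[0,0,0],[0,0,0.035],0],[[0,0,0],[0,0,0.035],0],[[0,0,0.081],[0.0183,-0.06,0],0],[[0,0,0.081],[0.0183,-0.06,0],0],[[0,0,0.081],[0.0183,-0.06,0],0],[[0,0,0.081],[0.0183,-0.06,0],0],[[0,0,0.081],[0.0183,-0.06,0],0],[[0,0,0.08],[0.0185,-0.06,0],0]]'
python3 -m jog '[[[0,0,0],[0,0,0],0],[[0,0,0],[0,0,0],0],[[0,0,0],[0,0,0],0],[[0,0,0],[0,0,0],0],[[0,0,0],[0,0,0],0],[[0,0,0],[0,0,0],0],[[0,0,0],[0,0,0],0],[[0,0,0],[0,0,0],0],[[0,0,0],[0,0,0],0],[[0,0,0],[0,0,0],0]]'
python3 - <<'E'
from h import *
c=manip.read_camera("wrist");cv2.imwrite("pics/w3.png",c["pixels"])
print(repr(c["rvec"]),repr(c["tvec"]),manip.get_obs()["eef_pos"],manip.get_obs()["ee_rot"])
cv2.imwrite("pics/w3c.png",cv2.resize(c["pixels"][130:330,230:430],None,fx=3,fy=3,interpolation=cv2.INTER_CUBIC))
E
```

```text
t: 14.05
eef_pos: [0.5622, -0.4263, 0.1928]
ee_rot: [-0.002, 0.613, 0.79, 0.0]
ft_force: [0.6, 0.6, -1.6]
gripper_width: 0.462
t: 15.3
eef_pos: [0.5629, -0.4256, 0.1938]
ee_rot: [-0.0, 0.614, 0.789, 0.0]
ft_force: [0.8, 0.7, -2.2]
gripper_width: 0.462
array([-2.85313808, -0.35732716, -0.04719033]) array([-0.44064595, -0.55686223,  0.19662648]) [ 0.56293144 -0.4255937   0.1938117 ] [-2.50105102e-05  6.13869542e-01  7.89407490e-01  5.27905944e-06]
```

View pics/w3c.png

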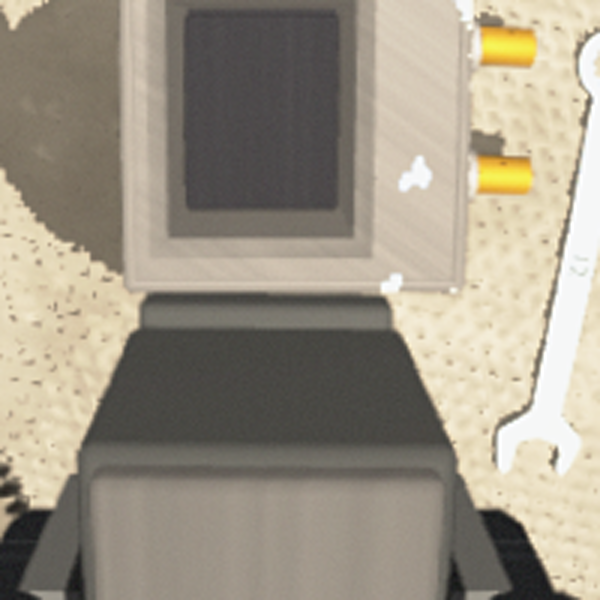

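The view shows the cartridge held upright, with its plate's near edge at (92..445, 470) and its foot edge at (141..390, 297). The run dock is beyond it, with front block corners at (125,291) and (463,291). I'll view the rest of the dock.

Run:
```python
import cv2
im=cv2.imread("pics/w3.png")
cv2.imwrite("pics/w3d.png",cv2.resize(im[90:240,255:405],None,fx=4,fy=4,interpolation=cv2.INTER_CUBIC))
```

```text
(no output)
```

View pics/w3d.png

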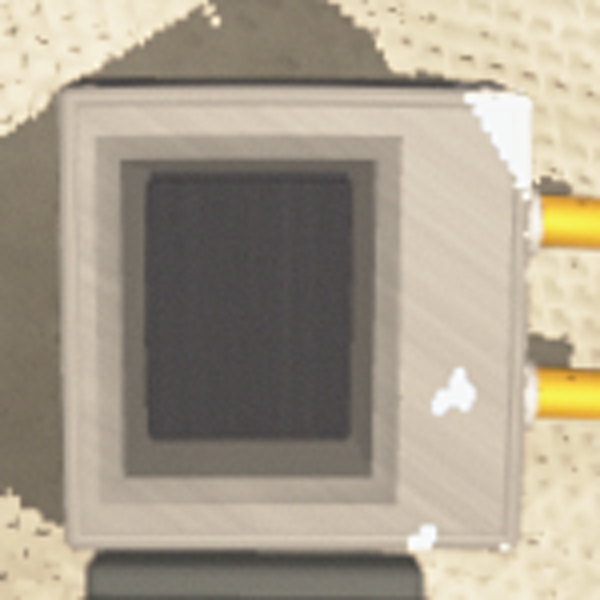

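Run:
```python
from h import *
c=dict(fx=371.648,fy=371.648,cx=317.905,cy=243.400,rvec=np.array([-2.85313808,-0.35732716,-0.04719033]),tvec=np.array([-0.44064595,-0.55686223,0.19662648]))
print("cam",-cv2.Rodrigues(c["rvec"])[0].T@c["tvec"])
q=lambda l:k(l,255,90,4)
B=q([(530,90),(518,548),(67,547),(62,88)]);H=q([(403,136),(396,503),(100,503),(97,136)]);S=q([(377,160),(371,477),(126,477),(121,160)])
for m in ([(BLOCK,.084,B)],[(CH,.084,H)],[(SLOT,.080,S)],[(BLOCK,.084,B),(CH,.084,H),(SLOT,.080,S)]): print("run",pts([.549,-.378,.245],c,m))
# floor height
F=q([(351,175),(351,438),(150,440),(147,175)])
f=lambda p:(proj(c,w(p[:3],SLOT,p[3]))-F).ravel()
r=least_squares(f,[.549,-.378,.245,.05]);print("floor",r.x,abs(r.fun).max())
# cartridge: foot front corners at zu, plate front corners at zu+.076
foot=k([(391,299),(141,299)],230,130,3); pl=k([(447,468),(90,468)],230,130,3)
P1=np.array([[.02,.026],[-.02,.026]]);P2=np.array([[.018,.024],[-.018,.024]])
f=lambda p:np.r_[(proj(c,w(p,P1,p[3]))-foot).ravel(),(proj(c,w(p,P2,p[3]+.076))-pl).ravel()]
r=least_squares(f,[.563,-.4256,.245,.161]);print("cart",r.x,r.fun.round(2))
```

```text
cam [ 0.54682028 -0.36133491  0.33667644]
run (array([ 0.55008899, -0.37822871,  0.24738234]), np.float64(0.9569742461594131))
run (array([ 0.55029936, -0.37855767,  0.24546328]), np.float64(0.2505814384278895))
run (array([ 0.55026897, -0.37865339,  0.24774054]), np.float64(0.25419265946282055))
run (array([ 0.55022026, -0.37848014,  0.2472758 ]), np.float64(0.6263286789382013))
floor [ 0.55063825 -0.38006621  0.25416012  0.02232078] 0.6108116490613611
cart [ 0.5635918  -0.42616118  0.24954093  0.15532292] [-1.5  -2.84  2.15 -2.83 -1.25  1.72  0.85  1.77]
```

Run:
```python
from h import *
c=dict(fx=371.648,fy=371.648,cx=317.905,cy=243.400,rvec=np.array([-2.85313808,-0.35732716,-0.04719033]),tvec=np.array([-0.44064595,-0.55686223,0.19662648]))
foot=k([(391,299),(141,299)],230,130,3); pl=k([(447,468),(90,468)],230,130,3)
P1=np.array([[.02,.026],[-.02,.026]]);P2=np.array([[.018,.024],[-.018,.024]])
for zu in (.155,.158,.161,.164):
  for P,z,u in((P1,zu,foot),(P2,zu+.076,pl)):
    r=least_squares(lambda p:(proj(c,w(p,P,z))-u).ravel(),[.563,-.4256,.248]);print(zu,r.x.round(4),r.fun.round(2))
```

```text
0.155 [ 0.5638 -0.4277  0.2493] [-1.97 -0.05  1.97 -0.05]
0.155 [ 0.5635 -0.4257  0.2491] [-1.12 -0.06  1.12 -0.06]
0.158 [ 0.5636 -0.427   0.2493] [-1.31 -0.04  1.31 -0.03]
0.158 [ 0.5632 -0.4246  0.2491] [ 0.55  0.03 -0.55  0.03]
0.161 [ 0.5635 -0.4263  0.2493] [-0.63 -0.02  0.63 -0.02]
0.161 [ 0.5629 -0.4234  0.249 ] [ 2.32  0.14 -2.31  0.14]
0.164 [ 0.5633 -0.4257  0.2493] [ 0.08  0.   -0.08  0.  ]
0.164 [ 0.5626 -0.4223  0.249 ] [ 4.19  0.26 -4.18  0.25]
```

```bash
python3 -m jog '[[[0,0,0],[-0.0042,0.015,0],0],[[0,0,0],[-0.0041,0.015,0],0],[[0,0,0],[-0.0041,0.015,0],0],[[0,0,0],[-0.0041,0.0148,0],0],[[0,0,0],[0,0,-0.02],0],[[0,0,0],[0,0,-0.025],0],[[0,0,0],[0,0,-0.02],0],[[0,0,0],[0,0,-0.01],0],[[0,0,0],[0,0,0],0],[[0,0,0],[0,0,0],0]]'
python3 - <<'E'
from h import *
c=manip.read_camera("wrist");cv2.imwrite("pics/w4.png",c["pixels"])
print(repr(c["rvec"]),repr(c["tvec"]),manip.get_obs()["eef_pos"])
cv2.imwrite("pics/w4c.png",cv2.resize(c["pixels"][120:320,240:440],None,fx=3,fy=3,interpolation=cv2.INTER_CUBIC))
E
```

```text
t: 16.6
eef_pos: [0.5502, -0.3782, 0.1346]
ee_rot: [0.001, 0.614, 0.789, -0.0]
ft_force: [1.1, 0.7, -2.9]
gripper_width: 0.46
array([-2.85209337, -0.35694321, -0.04852574]) array([-0.4401454 , -0.49374311,  0.15159039]) [ 0.55026925 -0.37823223  0.13492924]
```

View pics/w4c.png

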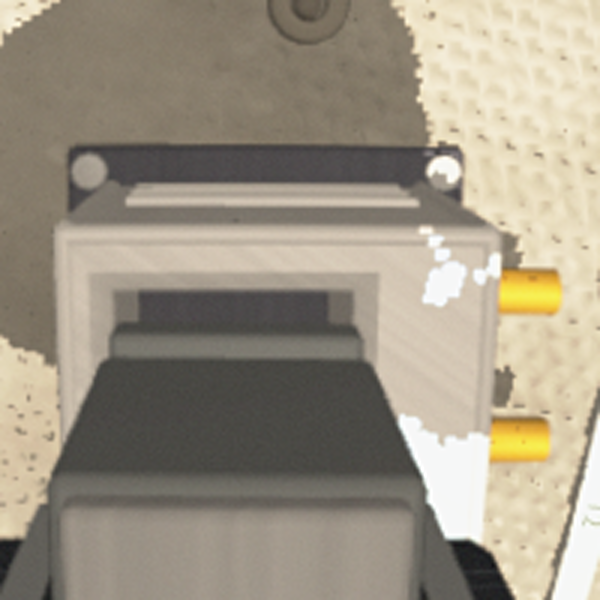

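The foot's edge is at (112..361, 327) and the chamfer's far edge at (89..378, 272), so it is nearly centred. I'll compute the offset.

Run:
```python
from h import *
c=dict(fx=371.648,fy=371.648,cx=317.905,cy=243.400,rvec=np.array([-2.85209337,-0.35694321,-0.04852574]),tvec=np.array([-0.4401454,-0.49374311,0.15159039]))
q=lambda l:k(l,240,120,3)
foot=q([(361,327),(112,327)]);ch=q([(379,272),(89,272)])
P1=np.array([[.02,.026],[-.02,.026]])
for P,z,u in((P1,.099,foot),(P1,.102,foot),(P1,.105,foot),(CH[[0,3]],.084,ch)):
    r=least_squares(lambda p:(proj(c,w(p,P,z))-u).ravel(),[.55,-.378,.248]);print(z,r.x.round(4),r.fun.round(2))
```

```text
0.099 [ 0.5509 -0.3792  0.249 ] [-1.08 -0.03  1.08 -0.03]
0.102 [ 0.5507 -0.3786  0.249 ] [-0.39 -0.01  0.39 -0.01]
0.105 [ 0.5505 -0.3779  0.249 ] [ 0.32  0.01 -0.32  0.01]
0.084 [ 0.5503 -0.3787  0.249 ] [ 0.23  0.01 -0.23  0.01]
```

```bash
python3 -m jog '[[[0,0,0],[-0.0004,0,-0.006],0],[[0,0,0],[0,0,-0.006],0],[[0,0,0],[0,0,-0.006],0],[[0,0,0],[0,0,-0.005],0],[[0,0,0],[0,0,-0.004],0],[[0,0,0],[0,0,-0.004],0],[[0,0,0],[0,0,-0.004],0],[[0,0,0],[0,0,-0.003],0],[[0,0,0],[0,0,0],0],[[0,0,0],[0,0,0],0]]'
```

```text
t: 17.9
eef_pos: [0.5495, -0.3778, 0.1036]
ee_rot: [0.0, 0.614, 0.789, -0.0]
ft_force: [-0.1, 0.6, -2.4]
gripper_width: 0.464
```

```bash
python3 -m jog '[[[0,0,0],[0,0,-0.0015],0],[[0,0,0],[0,0,-0.0015],0],[[0,0,0],[0,0,-0.0015],0],[[0,0,0],[0,0,-0.0015],0],[[0,0,0],[0,0,-0.0015],0],[[0,0,0],[0,0,-0.0015],0],[[0,0,0],[0,0,-0.0015],0],[[0,0,0],[0,0,-0.0015],0],[[0,0,0],[0,0,0],0],[[0,0,0],[0,0,0],0]]'
```

```text
t: 19.15
eef_pos: [0.5494, -0.3777, 0.0939]
ee_rot: [0.0, 0.614, 0.789, 0.0]
ft_force: [-0.0, -0.4, -1.1]
gripper_width: 0.463
```

```bash
python3 -m jog '[[[0,0,0],[0,0,-0.002],0],[[0,0,0],[0,0,-0.002],0],[[0,0,0],[0,0,-0.002],0],[[0,0,0],[0,0,0],0],[[0,0,0],[0,0,0],0.55],[[0,0,0],[0,0,0],0.8],[[0,0,0],[0,0,0],0.8],[[0,0,0],[0,0,0],0.8],[[0,0,0],[0,0,0.02],0.8],[[0,0,0],[0,0,0.03],0.8]]'
python3 -m jog '[[[0,0,0],[0,0,0.03],0.8],[[0,0,0],[0,0,0.03],0],[[0,0,0],[0,0,0.02],0],[[0,0,0],[0,0,0],0],[[0,0,0],[0,0,0],0],[[0,0,0],[0,0,0],0],[[0,0,0],[0,0,0],0],[[0,0,0],[0,0,0],0],[[0,0,0],[0,0,0],0],[[0,0,0],[0,0,0],0]]'
python3 - <<'E'
from h import *
c=manip.read_camera("wrist");cv2.imwrite("pics/w5.png",c["pixels"])
print(repr(c["rvec"]),repr(c["tvec"]))
cv2.imwrite("pics/w5c.png",cv2.resize(c["pixels"][130:310,240:420],None,fx=3.3,fy=3.3,interpolation=cv2.INTER_CUBIC))
E
```

```text
t: 20.4
eef_pos: [0.5491, -0.3774, 0.1295]
ee_rot: [-0.001, 0.614, 0.789, 0.0]
ft_force: [0.2, -0.6, 0.6]
gripper_width: 0.799
t: 21.65
eef_pos: [0.5494, -0.3777, 0.1931]
ee_rot: [0.0, 0.614, 0.789, 0.0]
ft_force: [-0.1, 0.2, -0.1]
gripper_width: 0.001
array([-2.85305215, -0.35738325, -0.04729341]) array([-0.43935657, -0.50875011,  0.20898775])
```

View pics/w5c.png

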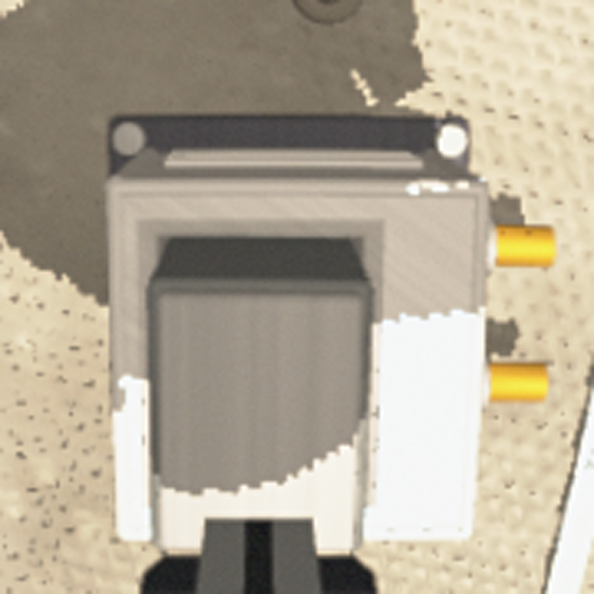

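The cartridge sits upright in the run slot, with its plate's far edge at (155..366, 289) and the fingers shut above it. I'll estimate its top height.

Run:
```python
from h import *
c=dict(fx=371.648,fy=371.648,cx=317.905,cy=243.400,rvec=np.array([-2.85305215,-0.35738325,-0.04729341]),tvec=np.array([-0.43935657,-0.50875011,0.20898775]))
q=lambda l:k(l,240,130,3.3)
u=q([(366,289),(357,552),(160,552),(155,290)])
r=least_squares(lambda p:(proj(c,w(p,TOP,p[3]))-u).ravel(),[.55,-.378,.248,.13]);print(r.x.round(4),r.fun.round(2))
```

```text
[ 0.5494 -0.3763  0.2455  0.1324] [ 0.06  0.46  0.45 -0.09 -0.16 -0.31 -0.33 -0.08]
```

```bash
python3 -m jog '[[[0,0,0],[0.0006,-0.0006,-0.02],0],[[0,0,0],[0,0,-0.02],0],[[0,0,0],[0,0,-0.016],0],[[0,0,0],[0,0,-0.003],0],[[0,0,0],[0,0,-0.003],0],[[0,0,0],[0,0,-0.003],0],[[0,0,0],[0,0,-0.003],0],[[0,0,0],[0,0,-0.003],0],[[0,0,0],[0,0,-0.003],0],[[0,0,0],[0,0,0],0]]'
```

```text
t: 22.95
eef_pos: [0.5498, -0.3781, 0.1335]
ee_rot: [-0.0, 0.614, 0.789, 0.0]
ft_force: [0.7, 0.4, 0.3]
gripper_width: 0.003
```

```bash
python3 -m jog '[[[0,0,0],[0,0,-0.0015],0],[[0,0,0],[0,0,-0.0015],0],[[0,0,0],[0,0,-0.0015],0],[[0,0,0],[0,0,-0.0015],0],[[0,0,0],[0,0,-0.0015],0],[[0,0,0],[0,0,-0.0015],0],[[0,0,0],[0,0,-0.0015],0],[[0,0,0],[0,0,-0.0015],0],[[0,0,0],[0,0,0],0],[[0,0,0],[0,0,0],0]]'
```

```text
t: 24.2
eef_pos: [0.55, -0.3783, 0.1242]
ee_rot: [0.0, 0.614, 0.789, -0.0]
ft_force: [-0.3, 0.0, 4.3]
gripper_width: -0.003
```

```bash
python3 -m jog '[[[0,0,0],[0,0,-0.0025],0],[[0,0,0],[0,0,-0.0025],0],[[0,0,0],[0,0,-0.0025],0],[[0,0,0],[0,0,-0.0025],0],[[0,0,0],[0,0,-0.0025],0],[[0,0,0],[0,0,-0.0025],0],[[0,0,0],[0,0,-0.0025],0],[[0,0,0],[0,0,-0.0025],0],[[0,0,0],[0,0,-0.0025],0],[[0,0,0],[0,0,-0.0015],0]]'
python3 -m jog '[[[0,0,0],[0,0,-0.001],0],[[0,0,0],[0,0,-0.0005],0],[[0,0,0],[0,0,-0.0005],0],[[0,0,0],[0,0,-0.0005],0],[[0,0,0],[0,0,-0.0005],0],[[0,0,0],[0,0,0],0],[[0,0,0],[0,0,0],0],[[0,0,0],[0,0,0],0],[[0,0,0],[0,0,0],0],[[0,0,0],[0,0,0],0]]'
```

```text
t: 25.45
eef_pos: [0.5503, -0.3785, 0.1059]
ee_rot: [0.001, 0.614, 0.789, -0.0]
ft_force: [-0.7, 0.5, 6.8]
gripper_width: -0.0
t: 26.7
eef_pos: [0.5502, -0.3785, 0.1035]
ee_rot: [0.001, 0.614, 0.789, -0.0]
ft_force: [-1.1, 0.4, 7.6]
gripper_width: -0.0
```

```bash
python3 -m jog '[[[0,0,0],[0,0,-0.0005],0],[[0,0,0],[0,0,-0.0005],0],[[0,0,0],[0,0,-0.0005],0],[[0,0,0],[0,0,-0.0005],0],[[0,0,0],[0,0,-0.0005],0],[[0,0,0],[0,0,-0.0005],0],[[0,0,0],[0,0,0],0],[[0,0,0],[0,0,0],0],[[0,0,0],[0,0,0],0],[[0,0,0],[0,0,0],0]]'
```

```text
t: 27.95
eef_pos: [0.5503, -0.3785, 0.1012]
ee_rot: [0.001, 0.614, 0.789, -0.0]
ft_force: [-0.4, 0.9, 6.4]
gripper_width: -0.001
```

```bash
python3 -m jog '[[[0,0,0],[0,0,-0.0005],0],[[0,0,0],[0,0,-0.0005],0],[[0,0,0],[0,0,-0.0005],0],[[0,0,0],[0,0,-0.0005],0],[[0,0,0],[0,0,-0.0005],0],[[0,0,0],[0,0,-0.0005],0],[[0,0,0],[0,0,0],0],[[0,0,0],[0,0,0],0],[[0,0,0],[0,0,0],0],[[0,0,0],[0,0,0],0]]'
```

```text
t: 29.2
eef_pos: [0.5503, -0.3785, 0.0988]
ee_rot: [0.001, 0.614, 0.789, -0.0]
ft_force: [-0.9, 0.7, 7.5]
gripper_width: 0.001
```

```bash
python3 -m jog '[[[0,0,0],[0,0,-0.0005],0],[[0,0,0],[0,0,-0.0005],0],[[0,0,0],[0,0,-0.0005],0],[[0,0,0],[0,0,-0.0005],0],[[0,0,0],[0,0,-0.0005],0],[[0,0,0],[0,0,-0.0005],0],[[0,0,0],[0,0,0],0],[[0,0,0],[0,0,0],0],[[0,0,0],[0,0,0],0],[[0,0,0],[0,0,0],0]]'
```

```text
t: 30.45
eef_pos: [0.5503, -0.3786, 0.0967]
ee_rot: [0.001, 0.614, 0.789, -0.0]
ft_force: [-0.6, 0.7, 8.1]
gripper_width: 0.002
```

```bash
python3 -m jog '[[[0,0,0],[0,0,-0.0005],0],[[0,0,0],[0,0,-0.0005],0],[[0,0,0],[0,0,-0.0005],0],[[0,0,0],[0,0,-0.0005],0],[[0,0,0],[0,0,-0.0005],0],[[0,0,0],[0,0,0],0],[[0,0,0],[0,0,0],0],[[0,0,0],[0,0,0],0],[[0,0,0],[0,0,0],0],[[0,0,0],[0,0,0],0]]'
```

```text
t: 31.7
eef_pos: [0.5506, -0.3789, 0.0957]
ee_rot: [0.001, 0.614, 0.789, -0.0]
ft_force: [-1.9, 1.1, 12.0]
gripper_width: -0.001
```

The stop is felt at 0.0957. I'll press slightly more, as before, then let go.

```bash
python3 -m jog '[[[0,0,0],[0,0,-0.0005],0],[[0,0,0],[0,0,-0.0005],0],[[0,0,0],[0,0,-0.0005],0],[[0,0,0],[0,0,-0.0002],0],[[0,0,0],[0,0,0],0],[[0,0,0],[0,0,0],0],[[0,0,0],[0,0,0],0],[[0,0,0],[0,0,0],0],[[0,0,0],[0,0,0],0],[[0,0,0],[0,0,0],0]]'
python3 -m jog '[[[0,0,0],[0,0,0.003],0],[[0,0,0],[0,0,0.006],0],[[0,0,0],[0,0,0.01],0],[[0,0,0],[0,0,0.02],0],[[0,0,0],[0,0,0.03],0],[[0,0,0],[0,0,0.03],0],[[0,0,0],[0,0,0.03],0],[[0,0,0],[0,0,0],0],[[0,0,0],[0,0,0],0],[[0,0,0],[0,0,0],0]]'
python3 - <<'E'
from h import *
c=manip.read_camera("wrist");cv2.imwrite("pics/w6.png",c["pixels"])
print(repr(c["rvec"]),repr(c["tvec"]))
cv2.imwrite("pics/w6c.png",cv2.resize(c["pixels"][130:310,240:420],None,fx=3.3,fy=3.3,interpolation=cv2.INTER_CUBIC))
E
```

```text
t: 32.95
eef_pos: [0.5509, -0.3792, 0.0955]
ee_rot: [0.002, 0.614, 0.789, -0.0]
ft_force: [-3.2, 0.3, 14.7]
gripper_width: 0.003
t: 34.2
eef_pos: [0.5492, -0.3776, 0.1934]
ee_rot: [-0.001, 0.614, 0.789, 0.0]
ft_force: [-0.1, 0.5, -0.3]
gripper_width: 0.002
array([-2.85526737, -0.3579732 , -0.04444276]) array([-0.43883669, -0.50871934,  0.21138028])
```

View pics/w6c.png

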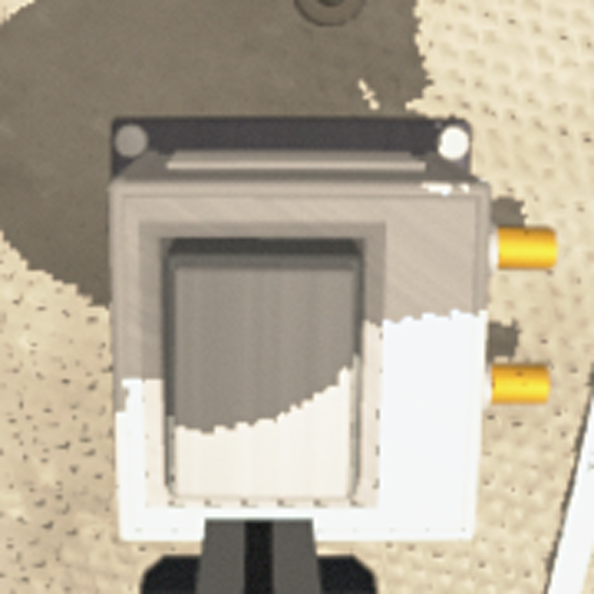

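The cartridge now sits low and centred, with its plate at (170..360, 262..498). I'll check its height, then hand in.

Run:
```python
from h import *
c=dict(fx=371.648,fy=371.648,cx=317.905,cy=243.400,rvec=np.array([-2.85526737,-0.3579732,-0.04444276]),tvec=np.array([-0.43883669,-0.50871934,0.21138028]))
u=k([(360,262),(353,498),(173,498),(170,262)],240,130,3.3)
r=least_squares(lambda p:(proj(c,w(p,TOP,p[3]))-u).ravel(),[.55,-.378,.248,.1]);print(r.x.round(4),r.fun.round(2))
if .088<r.x[3]<.114: print(manip.sign_off())
```

```text
[ 0.5498 -0.3756  0.2448  0.1065] [-0.23  0.05 -0.    0.22  0.2  -0.03  0.04 -0.23]
the job is handed in; nothing more can be done
None
```

The cartridge is in the run dock and held down by its catch, and I handed the job in at about 34 s. No verdict came back.

- **Release:** I pressed the cartridge in the drain dock to its stop. The last reading was 13 N, followed by a small final press. It popped up, and I gripped it across x and lifted it out.
- **Fit:** I lowered it into the run dock, where the camera had shown it within about 0.5 mm of the slot's centre. I let it settle, then pressed it to the stop at a reading of 14.7 N. The highest force I read on the tool at any point was 14.7 N, against the 30 N limit.
- **Final check:** After I let go, the wrist camera put the top about 106 mm above the table, down from about 132 mm. That means the underside is at about 30 mm, inside the 16 to 42 mm range.

**Disagreements:**
- The press stopped at 95.5 mm, which implies a held height of about 102 mm, some 5 mm below the camera's figure. Both fall inside the allowed range.
- The final image fit put the cartridge 2.9 mm off the slot's centre, mostly along y. The slot has only 1.8 mm of play, so I take that as corner-reading error.

The fingers finished shut, about 87 mm above the cartridge's top and touching nothing. I did not check the bystanders one by one after the moves.

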